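# Lock up the coin drawer

## Task

Put the coin drawer away for the night: pull it out, move every coin tube from the wooden stand into the holes of the rack in the drawer, fully down and upright, one to a hole, then lay the till cover flat on the drawer's ledges over them. After that push the drawer fully shut and only then fold both steel locking straps on its top all the way down. Leave the stapler, mug and calculator alone.

Things in the scene. Friction and masses are not known exactly. Their poses are not given: they have to be found in the camera images.
- rack (a point): Centre of the top face of the grey hole rack on the drawer's floor, 40 mm above the desk; moves with the drawer. x axis = the way the drawer is pushed SHUT, y = along the row of holes, z up. Rack 60 x 192 x 28 mm: four round holes in a row, 50 mm apart, 35 mm wide (chamfer 2 mm), 25 mm deep. The drawer's inside is 130 mm in x and 196 mm in y, centred here.
- cover_seat (a point): Where the cover's origin belongs: 54 mm straight above point rack, same axes. Ledge tops at this height run along both sides, 98 to 108 mm off in y. Outside them side walls, and a rear wall 65 mm off in +x, rise 10 mm higher; the drawer's front panel, 65 mm off in -x, rises 34 mm higher.
- hole0 (a point): Hole 0: centre of the mouth (level with the rack's top face) of one of the four drawer holes; moves with the drawer; -75 mm in y from point rack.
- hole1 (a point): Hole 1: centre of the mouth (level with the rack's top face) of one of the four drawer holes; moves with the drawer; -25 mm in y from point rack.
- hole2 (a point): Hole 2: centre of the mouth (level with the rack's top face) of one of the four drawer holes; moves with the drawer; +25 mm in y from point rack.
- hole3 (a point): Hole 3: centre of the mouth (level with the rack's top face) of one of the four drawer holes; moves with the drawer; +75 mm in y from point rack.
- handle (a point): Centre of the drawer's level steel bar handle, 100 mm above the desk, same axes as point rack. Bar 10 mm thick (x), 12 mm high, 110 mm long (y), on two arms at y = +-50 mm (10 mm wide). Centre 40 mm from the front panel's face: a clear 35 mm gap between bar and panel, open from above. The panel's top is 128 mm, the unit's top 135 mm above the desk.
- drawer (a joint): How far the drawer is out: 0 = fully shut, 0.150 m = fully out at its stop, along -x of point rack (towards the robot). Takes 2 to 4 N, stays where left, no latch. Starts too little out for loading. The unit is a fixed grey steel box, 200 (x) x 250 (y) x 135 mm high; with the drawer fully out its front face is 85 mm beyond point rack in +x.
- strap_left (a joint): Angle of the left steel locking strap (left as the robot sees it), hinged on top of the unit: 0 = lying flat, its lip in front of the drawer panel; 1.45 to 1.7 = standing up (start); stop at 1.75. Stays at any angle; about 1 N at its tip moves it. Standing, its outer face looks away from the robot (+x of point rack): push it towards -x, then down.
- strap_right (a joint): Angle of the right steel locking strap (right as the robot sees it), hinged on top of the unit: 0 = lying flat, its lip in front of the drawer panel; 1.45 to 1.7 = standing up (start); stop at 1.75. Stays at any angle; about 1 N at its tip moves it. Standing, its outer face looks away from the robot (+x of point rack): push it towards -x, then down.
- left_hinge (a point): Hinge of the left strap (axis along y of point rack), 141 mm above the desk, 6 mm above the unit's flat top, 90 mm to the +y side of the unit's middle, 26 mm behind its front face. This frame turns with the strap.
- right_hinge (a point): Hinge of the right strap (axis along y of point rack), 141 mm above the desk, 6 mm above the unit's flat top, 90 mm to the -y side of the unit's middle, 26 mm behind its front face. This frame turns with the strap.
- left_tip (a point): Middle of the left strap's free end, on its outer face (upper when down), 62 mm from the hinge. Strap 24 mm wide, 4 mm thick; a lip 26 mm deep stands on its inner face 45 mm from the hinge.
- right_tip (a point): Middle of the right strap's free end, on its outer face (upper when down), 62 mm from the hinge. Strap 24 mm wide, 4 mm thick; a lip 26 mm deep stands on its inner face 45 mm from the hinge.
- stand: Fixed wooden counting stand on the desk, 60 (x) x 192 (y) x 30 mm high; four holes in a row at its y = -75, -25, +25, +75 mm, 35 mm wide, 25 mm deep. Origin: centre of its underside. To the left or the right of the drawer.
- tube0: Filled, capped coin tube: plain cylinder 30 mm in diameter, 75 mm tall, about 0.15 kg, at first upright in a hole of the stand (foot 5 mm above the desk). Origin: centre of its foot; z = its axis, up. All tubes are alike; two to four are there (None = absent).
- tube1: Filled, capped coin tube: plain cylinder 30 mm in diameter, 75 mm tall, about 0.15 kg, at first upright in a hole of the stand (foot 5 mm above the desk). Origin: centre of its foot; z = its axis, up. All tubes are alike; two to four are there (None = absent).
- tube2: Filled, capped coin tube: plain cylinder 30 mm in diameter, 75 mm tall, about 0.15 kg, at first upright in a hole of the stand (foot 5 mm above the desk). Origin: centre of its foot; z = its axis, up. All tubes are alike; two to four are there (None = absent).
- tube3: Filled, capped coin tube: plain cylinder 30 mm in diameter, 75 mm tall, about 0.15 kg, at first upright in a hole of the stand (foot 5 mm above the desk). Origin: centre of its foot; z = its axis, up. All tubes are alike; two to four are there (None = absent).
- cover: Loose till cover lying on the desk, grip up, across the drawer from the stand: aluminium plate 122 (x) x 208 (y) x 5 mm with a black grip block in its middle, 16 (x) x 70 (y) mm, 21 mm high above the plate. Origin: centre of the underside, z up. About 0.25 kg. Same either way round. In the drawer it has 4 mm play all round and clears tubes and unit.
- stapler: Bystander: black stapler, 130 x 34 x 50 mm. Leave alone.
- mug: Bystander: white mug, 80 mm wide, 90 mm high. Leave alone.
- calculator: Bystander: desk calculator, 160 x 100 x 22 mm. Leave alone.

How it is judged:
On the way, in this order (a step that is already met when the one before it is completed fails the run):
1. every coin tube stands in a hole of the drawer's rack (z of tube0 in the frame of rack between -0.03 and -0.021 m and x of tube0 in the frame of rack between -0.006 and 0.006 m and y of tube0 in the frame of rack between -0.083 and 0.083 m and angle between each of tube0, tube1, tube2, tube3's own z axis and vertical below 0.12 rad and z of tube1 in the frame of rack between -0.03 and -0.021 m and x of tube1 in the frame of rack between -0.006 and 0.006 m and y of tube1 in the frame of rack between -0.083 and 0.083 m and z of tube2 in the frame of rack between -0.03 and -0.021 m and x of tube2 in the frame of rack between -0.006 and 0.006 m and y of tube2 in the frame of rack between -0.083 and 0.083 m and z of tube3 in the frame of rack between -0.03 and -0.021 m and x of tube3 in the frame of rack between -0.006 and 0.006 m and y of tube3 in the frame of rack between -0.083 and 0.083 m), for 0.2 s.
2. the cover lies flat on the drawer's ledges (all of step 1 and z of cover in the frame of cover_seat between -0.004 and 0.0035 m and angle between cover's own z axis and vertical below 0.03 rad and horizontal distance between cover and rack below 0.01 m), for 0.2 s.
3. the drawer is fully shut (value of joint drawer below 0.006 m), for 0.2 s.
4. both straps are folded all the way down (value of joint each of strap_left, strap_right below 0.08 rad), for 0.2 s.
At the end, for the whole second after the job is handed in: Every tube upright (7 deg), foot 21 mm or more below the rack's top in a hole; cover flat on the ledges (1.7 deg, centre within 10 mm, height within 4 mm); drawer within 6 mm of shut; straps within 0.08 rad of fully down; all at rest and released (all of step 2 and all of step 4 and value of joint drawer below 0.006 m and linear speed of cover below 0.02 m/s); the robot touches nothing.
It fails at once if the stapler is moved more than 40 mm (distance of stapler from where it was at the start of the episode above 0.04 m).
It fails at once if the mug is moved more than 40 mm (distance of mug from where it was at the start of the episode above 0.04 m).
It fails at once if the calculator is moved more than 40 mm (distance of calculator from where it was at the start of the episode above 0.04 m).
It fails at once if a strap is folded down while the drawer is still out (value of joint drawer above 0.03 m and value of joint any of strap_left, strap_right below 0.3 rad).
Of tube0, tube1, tube2, tube3 only 2 to 4 are there at a start; the rules pass over those that are not, and their reading is None.
At some moment in a run one of cover may be knocked a few centimetres aside while the robot is not near it.
It also fails if it takes over 210 s, if anything falls off the work surface, if the arm or the gripper's body presses on something with over 40 N, if the wrist force passes 120 N, or if a joint passes its speed limit or range.

## Robot

A 7-joint arm with a two-finger parallel gripper is mounted at the origin on the work surface. World frame = base frame: x ahead of the robot, y to its left, z up, the work surface at z = 0. Lengths are in m, angles in rad, forces in N, time in s.
With the tool pointing down it reaches from about 0.4 to 0.85 m from the base axis. Payload 4.5 kg.
Tool frame: the origin (TCP) lies at the very end of the fingers, on their centre line; the grasp point (between the pads) lies 19 mm behind it (pinch_z is the distance from the TCP to the grasp point, in m); z points along the fingers, y is the line along which they close (so a half turn about z gives the same grasp; the last joint's range is limited). The gripper opens to 85 mm and grips with 20 to 120 N. Pads are 22 mm wide; open, the fingers measure 114 mm over their backs; the gripper's body (76 mm by 85 mm) begins 54 mm behind the grasp point. The pads swing forward as they close: fully open they stand 13 mm farther back than shut.
Start: joints at [0.034, 0.689, -0.195, 1.565, 0.157, 0.902, -0.215], TCP at [0.625, 0, 0.231] pointing down, gripper open.
Joint ranges: [-3.01, 3.01], [-0.46, 2.08], [-1.47, 1.51], [0.13, 2.56], [-1, 4.14], [0.04, 2.09], [-2.66, 2.66]. Speed limits (rad/s): [2.57, 2.57, 3.14, 3.14, 3.14, 3.14, 3.14].

## Interface

Orientations are given as [roll, pitch, yaw] about the fixed x, y, z axes, in that order (R = Rz(yaw) Ry(pitch) Rx(roll)).
In Python, from plant import state, capture, close_job, pinch_z gives the robot as it stands. The module is installed in compiled form; this text tells all that it offers.
- The arm moves only by the tool apply_moves, never from a script. Its argument "motion" is text: rows parted by semicolons, each of 7 numbers parted by spaces: the shift along the world's x, y, z in mm, then the turn, a rotation vector about the world's x, y, z in rad, then the opening, from -1 (shut) to 1 (fully open). A call has 1 to 10 rows; each row is the pose to reach, as a shift and turn from the pose commanded when the call began; what a row does not reach only later rows make up. A row lasts 1/8 s, in which the tool goes at most 62.5 mm and 10.7 degrees, less where a joint would pass 70% of its speed; a pose out of reach is approached as far as the arm can. A call with a gripper value outside its range is refused whole. The fingers move at their own pace and stop on an object; "grip_force" is the grip in N (left out, the last holds). Time passes only in rows, so rows that repeat a pose let the fingers close. It gives the time, the measured TCP pose, the force, the opening and the grip force at its end, in the units of the state.
- state(): the state, without advancing time (a new reading comes with each control period).
- capture(name): name is "scene" or "side" or "wrist"; returns a dict with "image" (480x640x3 uint8, red, green, blue), "fx", "fy", "cx", "cy" (pixels), "k1" (the pictures are not rectified: a ray, as slopes to the right and down, at radius r is drawn at 1 + k1 r^2 times it, then the intrinsics apply), "R" (3x3) and "t" (3): a world point X has camera coordinates R X + t. Camera axes: x right, y down, z forward; pixel columns grow to the right and rows downward; lengths in m; the calibration is good to about 2 mm. A picture is of the moment at which its call begins. There is no depth.
- close_job(): hands the job in; it is judged then, once.
The state is a dict: "time_s": time; "joints": joint angles; "dq": joint speeds; "joint_efforts": joint torques, N m; "eef_pos": TCP position; "ee_rot": TCP orientation; "wrist_force": force on the tool from outside, world axes, zero at the start; "moment": the same for the moment, N m; "grip_width": finger opening in m; "grasp_force": force on a finger pad.
Only numpy, scipy, OpenCV 4.12 (cv2) and the standard library are available. Lean on these libraries where they do the work, as an engineer would, in place of code of your own. Each camera call takes 0.05 s, during which the arm holds its last target. There are 200 camera calls.

## Working session

There is one attempt and no reset: what is moved stays moved. The work goes in short steps, Python scripts to look and compute and a tool call to move; the robot and the scene stay as the last step left them, time stands still between calls to the robot, and variables do not carry over. Pictures are saved under pics/ and viewed, at most 16 in all, crops included, and the job is handed in when it is done.

Besides the shell and the picture viewer there is one more tool, called after "Call:" by a JSON object that holds its "method" and its "body". apply_moves: Moves the arm, as the interface text tells. Its arguments: {"type":"object","properties":{"motion":{"type":"string"},"grip_force":{"type":"number"}},"required":["motion"]}

```bash
mkdir -p pics; cat > h.py <<'E'
import numpy as np, cv2
from plant import state, capture, close_job, pinch_z
def proj(c,X):
    X=np.atleast_2d(X); p=X@np.array(c['R']).T+np.array(c['t']); s=p[:,:2]/p[:,2:]
    s=s*(1+c['k1']*(s**2).sum(1,keepdims=True)); return s*[c['fx'],c['fy']]+[c['cx'],c['cy']]
def ray(c,uv):
    d=(np.array(uv,float)-[c['cx'],c['cy']])/[c['fx'],c['fy']]; s=d.copy()
    for _ in range(30): s=d/(1+c['k1']*(s@s))
    R=np.array(c['R']); return -R.T@np.array(c['t']), R.T@np.array([*s,1])
def atz(c,uv,z):
    o,d=ray(c,uv); return o+d*(z-o[2])/d[2]
def save(c,n): cv2.imwrite('pics/'+n+'.png',c['image'][:,:,::-1])
E
python3 - <<'E'
from h import *
import pickle
for n in ['scene','side']:
    c=capture(n); save(c,n+'0'); pickle.dump(c,open(n+'0.pkl','wb'))
    print(n,-np.array(c['R']).T@c['t'],c['fx'],c['k1'])
s=state();print(s['eef_pos'],s['ee_rot'],s['grip_width'],s['time_s'],pinch_z)
E
```

```text
scene [ 1.27324474 -0.50882245  0.83410018] 433.58305223951953 -0.04215284835173728
side [ 0.14032325 -0.9396697   0.99932577] 508.7254682428989 0.02526273276810168
[ 6.24395644e-01 -3.06843104e-05  2.30552798e-01] [-3.13988424e+00  1.18350165e-04  1.57090300e+00] 0.08556917266042117 0.1 0.0187
```

View pics/scene0.png

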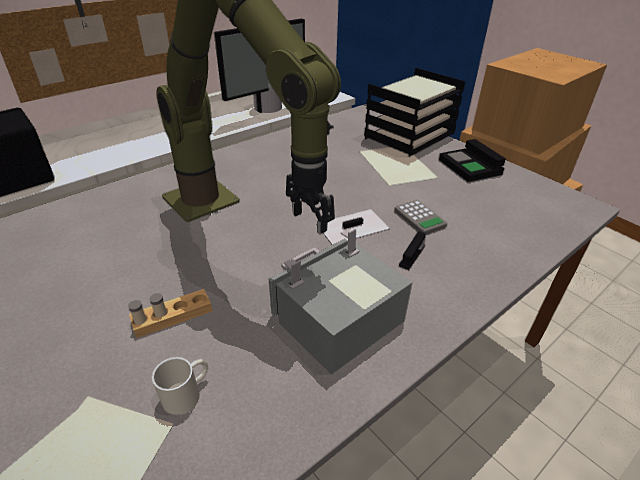

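View pics/side0.png

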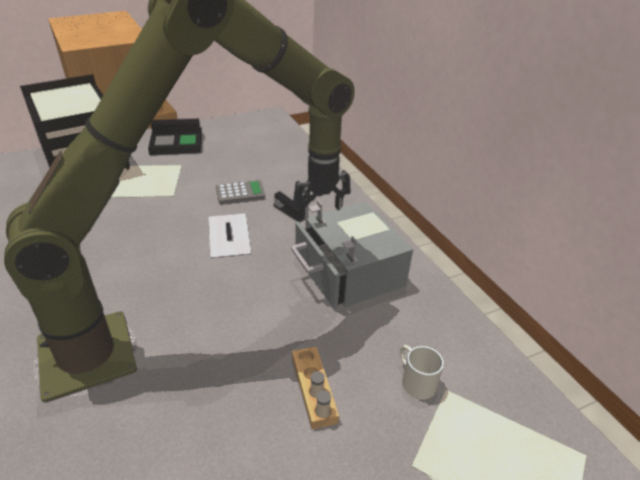

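Two tubes are in the stand, on the right: side view (317,380) and (323,402). The unit is around (355,255), the handle near (305,257), and the cover with its black grip near (229,232). I'll zoom in for accurate corners.

```bash
python3 - <<'E'
from h import *
def crop(n,x,y,w,h,f):
    im=cv2.imread(f'pics/{n}0.png')[y:y+h,x:x+w]; im=cv2.resize(im,None,fx=f,fy=f,interpolation=cv2.INTER_CUBIC)
    for i in range(0,w,20):cv2.putText(im,str(x+i),(i*f,8),0,.3,(0,0,255),1);im[::8,i*f]=(0,0,255)
    for j in range(0,h,20):cv2.putText(im,str(y+j),(0,j*f+4),0,.3,(0,0,255),1);im[j*f,::8]=(0,0,255)
    return im
a=crop('side',205,200,220,110,3); b=crop('side',285,340,100,90,3); 
c=np.zeros((600,660,3),np.uint8); c[:330]=a; c[330:600,:300]=b; 
d=crop('scene',120,280,110,60,3); c[330:510,320:650]=d
cv2.imwrite('pics/m1.png',c)
e=crop('scene',260,200,160,180,3); f=crop('scene',320,200,80,60,3)
c=np.zeros((540,740,3),np.uint8); c[:,:480]=e; c[:180,490:730]=f; cv2.imwrite('pics/m2.png',c)
E
```

```text
(no output)
```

View pics/m1.png

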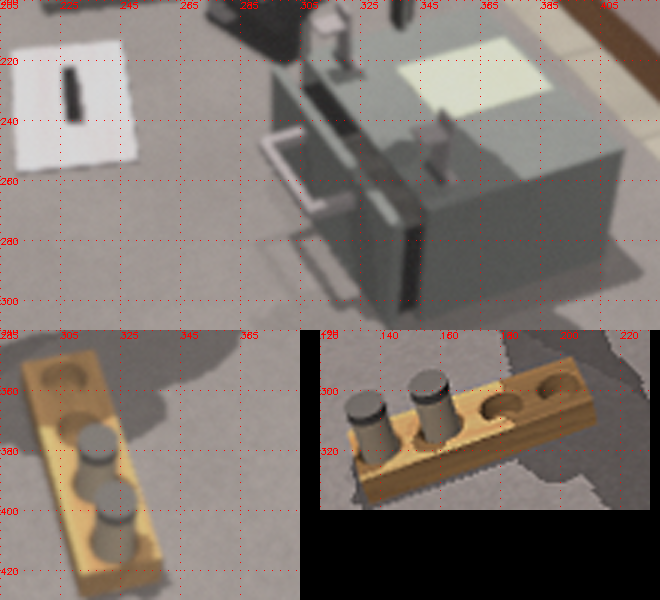

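View pics/m2.png

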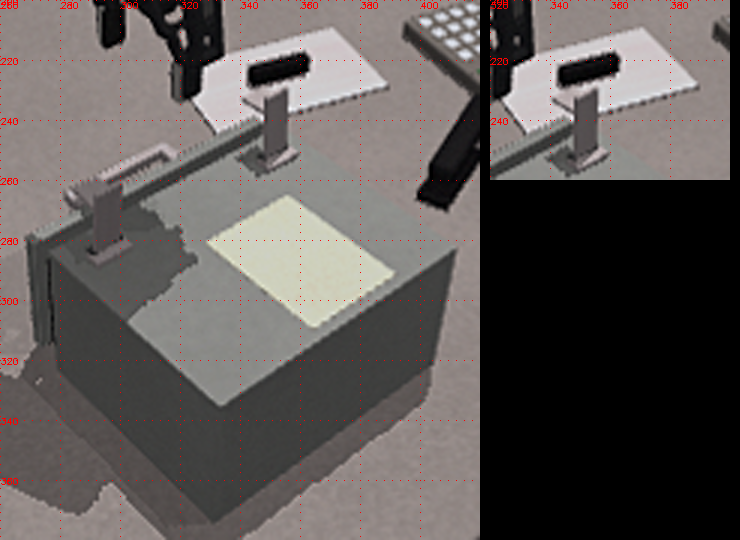

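```bash
cat > m.py <<'E'
from h import *
import pickle
from scipy.optimize import least_squares
S=pickle.load(open('scene0.pkl','rb'));D=pickle.load(open('side0.pkl','rb'))
def fit(obs,p0):  # obs: cam, uv, local xyz
    def X(p,l): c,s=np.cos(p[2]),np.sin(p[2]); return np.array([p[0]+c*l[0]-s*l[1],p[1]+s*l[0]+c*l[1],l[2]])
    r=least_squares(lambda p:np.concatenate([proj(c,X(p,l))[0]-uv for c,uv,l in obs]),p0)
    print(np.round(r.x,4),np.round(r.fun.reshape(-1,2),1).tolist()); return r.x
u=[(S,(333.3,335),(.1,-.125,.135)),(S,(411.7,283.3),(.1,.125,.135)),(S,(277.3,281.7),(-.1,-.125,.135)),
(S,(330.7,373.7),(.1,-.125,0)),(D,(347.3,270),(-.1,-.125,.135)),(D,(413.3,250),(.1,-.125,.135))]
fit(u,[.8,0,0])
fit(u[:4],[.8,0,0]);
for uv,a in [((292.7,247.7),'hL'),((311,269.3),'hR')]: print(a,atz(D,uv,.106))
cv=[((209,216.7),(-.061,.104)),((245.7,213.7),(.061,.104)),((250.7,253),(.061,-.104)),((210.7,256.7),(-.061,-.104))]
print([np.round(atz(D,uv,.005)[:2],3).tolist() for uv,l in cv])
fit([(D,uv,(*l,.005)) for uv,l in cv],[.5,.3,0])
print('gripS',atz(S,(353,223),.026),'gripD',atz(D,(229,231.5),.026))
st=[((292.3,350.7),(-.03,.096)),((316.7,346.7),(.03,.096)),((339,415.7),(.03,-.096)),((311.7,421.7),(-.03,-.096))]
fit([(D,uv,(*l,.03)) for uv,l in st],[.5,-.3,0])
for c,uv in [(D,(317.7,376)),(D,(323.5,396)),(S,(156.7,297.5)),(S,(135.7,303.5))]: print('tube',atz(c,uv,.08))
E
python3 m.py
```

```text
[0.7449 0.0132 0.0057] [[-0.7, 0.4], [1.0, -0.4], [-0.9, 1.5], [-0.1, 0.6], [-0.8, -0.7], [-0.9, -1.0]]
[0.7441 0.0148 0.001 ] [[-0.7, -0.3], [1.3, -0.7], [-0.5, 0.8], [-0.0, -0.1]]
hL [0.56851387 0.05349392 0.106     ]
hR [ 0.57717607 -0.04726958  0.106     ]
[[0.428, 0.423], [0.544, 0.391], [0.491, 0.193], [0.376, 0.225]]
[ 0.4597  0.3086 -0.261 ] [[-0.2, -0.2], [0.2, -0.4], [0.5, 0.1], [-0.5, 0.4]]
gripS [0.47031531 0.30235587 0.026     ] gripD [0.45663902 0.29426604 0.026     ]
[ 0.4613 -0.3171 -0.1939] [[0.0, 0.1], [-0.1, -0.3], [0.1, 0.2], [-0.0, -0.0]]
tube [ 0.45739817 -0.33966982  0.08      ]
tube [ 0.44688242 -0.38964847  0.08      ]
tube [ 0.45728893 -0.33745721  0.08      ]
tube [ 0.44522678 -0.38517607  0.08      ]
```

```bash
python3 - <<'E'
from h import *
import pickle
c=capture('wrist'); save(c,'w0'); pickle.dump(c,open('w0.pkl','wb'))
print(-np.array(c['R']).T@c['t'],np.array(c['R']),c['fx'],c['k1'])
for P in [(.573,.0132,.106),(.645,.138,.135),(.645,-.112,.135),(.573,.068,.106)]: print(proj(c,P))
E
```

```text
[0.62512257 0.08121397 0.37286458] [[ 9.99997595e-01  2.93189624e-04 -2.17364527e-03]
 [ 9.62930190e-04 -9.49096629e-01  3.14983590e-01]
 [-1.97064948e-03 -3.14984925e-01 -9.49094628e-01]] 371.2964334905574 -0.048447035066605
[[256.19615407 208.43923751]]
[[361.49685843   9.09415291]]
[[351.88811741 374.34340305]]
[[251.83639383 132.22059649]]
```

View pics/w0.png

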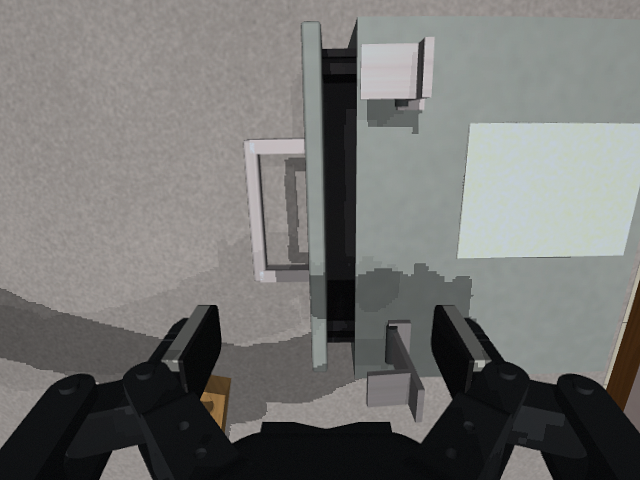

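```bash
python3 - <<'E'
from h import *
import pickle
c=pickle.load(open('w0.pkl','rb'))
for n,uv,z in [('ul',(357,18),.135),('ur',(355,376),.135),('pl_out',(303,23),.128),('pr_out',(313,367),.128),('pl_in',(321,23),.128),('pr_in',(326,367),.128),('hl_out',(245.5,142),.106),('hr_out',(258,281),.106),('hl_in',(258,154),.106),('hr_in',(265,270),.106)]: print(n,np.round(atz(c,uv,z),4))
E
```

```text
ul [0.6425 0.1334 0.135 ]
ur [ 0.6475 -0.1136  0.135 ]
pl_out [0.6111 0.1322 0.128 ]
pr_out [ 0.6145 -0.1106  0.128 ]
pl_in [0.6218 0.1321 0.128 ]
pr_in [ 0.6249 -0.1106  0.128 ]
hl_out [0.5681 0.0613 0.106 ]
hr_out [ 0.5709 -0.046   0.106 ]
hl_in [0.5765 0.053  0.106 ]
hr_in [ 0.577  -0.0365  0.106 ]
```

Call:
{"method": "apply_moves", "body": {"motion": "-51 9 -20 0 0 0.016 -0.2; -51 9 -70 0 0 0.016 -0.2; -51 9 -120 0 0 0.016 -0.2; -51 9 -144 0 0 0.016 -0.2; -51 9 -144 0 0 0.016 -0.2; -51 9 -144 0 0 0.016 -1; -51 9 -144 0 0 0.016 -1; -51 9 -144 0 0 0.016 -1; -51 9 -144 0 0 0.016 -1", "grip_force": 40}}

```text
time_s: 1.27
eef_pos: [0.5738, 0.0091, 0.0874]
ee_rot: [-3.141, -0.0, 1.587]
wrist_force: [-1.1, -0.1, -0.5]
grip_width: 0.009
grasp_force: 41.3
```

Call:
{"method": "apply_moves", "body": {"motion": "-15 0 0 0 0 0 -1; -35 -1 0 0 0 0 -1; -60 -1 0 0 0 0 -1; -85 -1 0 0 0 0 -1; -105 -2 0 0 0 0 -1; -120 -2 0 0 0 0 -1; -128 -2 0 0 0 0 -1; -130 -2 0 0 0 0 -1; -130 -2 0 0 0 0 -1"}}

```text
time_s: 2.4
eef_pos: [0.4444, 0.0068, 0.0873]
ee_rot: [3.141, 0.0, 1.587]
wrist_force: [0.1, -2.2, -2.4]
grip_width: 0.0094
grasp_force: 41.1
```

Call:
{"method": "apply_moves", "body": {"motion": "-3 0 0 0 0 0 -1; -3 0 0 0 0 0 -1; -3 0 0 0 0 0 -1"}}

```text
time_s: 2.78
eef_pos: [0.4424, 0.0068, 0.0874]
ee_rot: [3.139, 0.0, 1.586]
wrist_force: [4.6, -3.1, -5.3]
grip_width: 0.009
grasp_force: 40.7
```

Call:
{"method": "apply_moves", "body": {"motion": "0 0 0 0 0 0 -0.3; 0 0 0 0 0 0 -0.3; 0 0 0 0 0 0 -0.3; 0 0 60 0 0 0 -0.3; 0 0 120 0 0 0 0; 30 0 180 0 0 0 0.5; 60 0 200 0 0 0 1; 60 0 200 0 0 0 1; 60 0 200 0 0 0 1"}}

```text
time_s: 3.9
eef_pos: [0.4993, 0.0069, 0.2864]
ee_rot: [-3.139, 0.0, 1.587]
wrist_force: [-0.8, 0.4, -0.4]
grip_width: 0.0856
grasp_force: 0.0
```

```bash
python3 - <<'E'
from h import *
import pickle
c=capture('wrist'); save(c,'w1'); pickle.dump(c,open('w1.pkl','wb'))
E
```

```text
(no output)
```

View pics/w1.png

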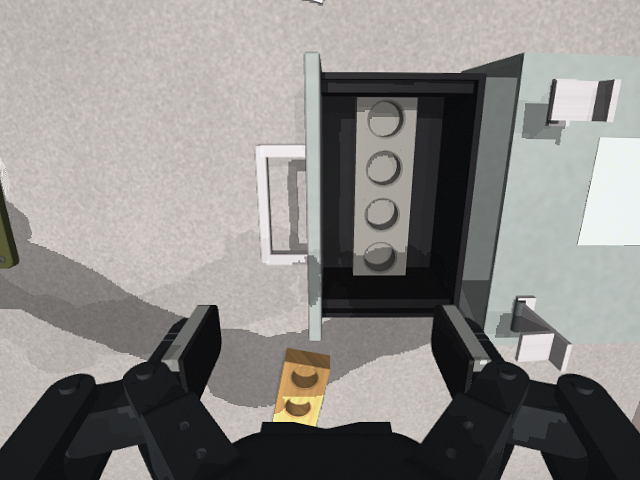

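```bash
python3 - <<'E'
from h import *
import pickle
c=pickle.load(open('w1.pkl','rb'))
H=np.array([atz(c,uv,.04)[:2] for uv in [(379.5,256.5),(381,214),(383,167),(385.5,118)]]); print(H.round(4))
C=np.array([atz(c,uv,.04)[:2] for uv in [(357,97),(417,98),(353,273.5),(405,276)]]);print(C.round(4),C.mean(0),H.mean(0))
for n,uv,z in [('pi_l',(321.5,60),.128),('pi_r',(322,340),.128),('po_l',(305,54),.128),('po_r',(309,340),.128),('ho_l',(256,145),.106),('ho_r',(264,264),.106),('uf_l',(523,54),.135),('uf_r',(493,340),.135)]: print(n,atz(c,uv,z).round(4))
# mask refine: rack grey blob
E
```

```text
[[ 0.5606 -0.0655]
 [ 0.5591 -0.0161]
 [ 0.5581  0.0346]
 [ 0.5576  0.0837]]
[[ 0.5282  0.1031]
 [ 0.5877  0.1035]
 [ 0.5316 -0.0869]
 [ 0.5914 -0.0891]] [0.5597239  0.00764271] [0.55885893 0.00917725]
pi_l [0.4941 0.1255 0.128 ]
pi_r [ 0.4977 -0.1166  0.128 ]
po_l [0.4818 0.1295 0.128 ]
po_r [ 0.4854 -0.1168  0.128 ]
ho_l [0.4388 0.0606 0.106 ]
ho_r [ 0.4418 -0.049   0.106 ]
uf_l [0.6417 0.1328 0.135 ]
uf_r [ 0.6572 -0.11    0.135 ]
```

Call:
{"method": "apply_moves", "body": {"motion": "-10 -60 0 0 0 -0.05 1; -20 -120 0 0 0 -0.1 1; -30 -180 0 0 0 -0.15 1; -40 -240 0 0 0 -0.21 1; -45 -300 0 0 0 -0.21 1; -50 -360 0 0 0 -0.21 1; -50 -407 0 0 0 -0.21 1; -50 -407 0 0 0 -0.21 1; -50 -407 0 0 0 -0.21 1"}}

```text
time_s: 5.08
eef_pos: [0.4504, -0.3982, 0.286]
ee_rot: [-3.139, -0.002, 1.378]
wrist_force: [0.8, 0.6, 1.5]
grip_width: 0.0854
grasp_force: 0.0
```

```bash
python3 - <<'E'
from h import *
import pickle
c=capture('wrist'); save(c,'w2'); pickle.dump(c,open('w2.pkl','wb'))
for P in [(.457,-.34,.08),(.446,-.388,.08)]: print(proj(c,P))
E
```

```text
[[320.90419063 139.04945698]]
[[319.42483986 192.04078434]]
```

View pics/w2.png

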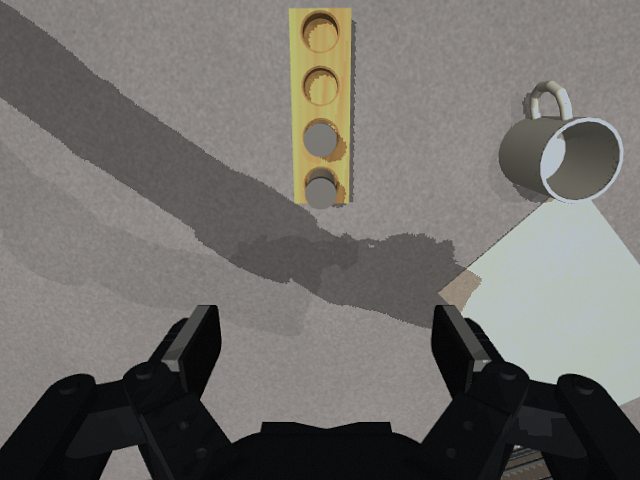

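Call:
{"method": "apply_moves", "body": {"motion": "6 40 -30 0 0 0 0.6; 7 58 -90 0 0 0 0.4; 7 58 -150 0 0 0 0.4; 7 58 -210 0 0 0 0.4; 7 58 -241 0 0 0 0.4; 7 58 -241 0 0 0 0.4; 7 58 -241 0 0 0 -1; 7 58 -241 0 0 0 -1; 7 58 -241 0 0 0 -1; 7 58 -241 0 0 0 -1", "grip_force": 40}}

```text
time_s: 6.38
eef_pos: [0.4589, -0.3424, 0.0482]
ee_rot: [3.139, 0.001, 1.377]
wrist_force: [-1.1, 1.3, 6.9]
grip_width: 0.0291
grasp_force: 39.0
```

Call:
{"method": "apply_moves", "body": {"motion": "0 0 50 0 0 0 -1; 0 0 110 0 0 0 -1; 10 10 150 0 0 0 -1; 20 60 160 0 0 0.05 -1; 40 120 160 0 0 0.1 -1; 60 180 160 0 0 0.15 -1; 75 240 160 0 0 0.21 -1; 90 300 160 0 0 0.21 -1; 98 360 160 0 0 0.21 -1; 100 376 160 0 0 0.21 -1"}}

```text
time_s: 7.62
eef_pos: [0.5583, 0.0405, 0.2071]
ee_rot: [3.14, -0.004, 1.595]
wrist_force: [-1.0, -0.8, -1.4]
grip_width: 0.0291
grasp_force: 40.3
```

Call:
{"method": "apply_moves", "body": {"motion": "0 0 0 0 0 0 -1; 0 0 0 0 0 0 -1; 0 0 0 0 0 0 -1"}}

```text
time_s: 8.0
eef_pos: [0.5579, 0.0314, 0.2064]
ee_rot: [-3.141, 0.001, 1.583]
wrist_force: [0.2, 0.6, -2.3]
grip_width: 0.0291
grasp_force: 40.3
```

```bash
python3 - <<'E'
from h import *
import pickle
for i,n in enumerate(['wrist','side','scene']):
    c=capture(n); save(c,'t_'+n); pickle.dump(c,open(f't_{n}.pkl','wb'))
    s=state()['eef_pos'];
    for z in (.165,.24): print(n,proj(c,(s[0],s[1],z)))
print(s)
w=cv2.imread('pics/t_wrist.png')[240:480,:]; a=cv2.imread('pics/t_side.png')[130:270,300:420]; b=cv2.imread('pics/t_scene.png')[150:290,240:360]
o=np.zeros((600,640,3),np.uint8); o[:240]=w; o[240:600,:308]=cv2.resize(a,(308,360)); o[240:600,320:628]=cv2.resize(b,(308,360)); cv2.imwrite('pics/t.png',o)
E
```

```text
wrist [[325.06286437 269.71606925]]
wrist [[324.5571207  356.84677317]]
side [[292.17856269 236.1950969 ]]
side [[292.1126725  213.14359649]]
scene [[302.64321294 232.21410434]]
scene [[302.32479535 207.87819846]]
[0.55798159 0.03274295 0.2063303 ]
```

View pics/t.png

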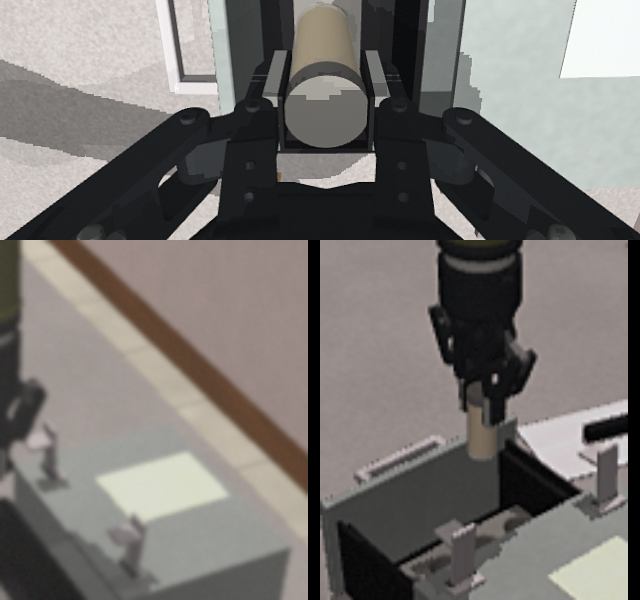

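```bash
python3 - <<'E'
from h import *
import pickle
c=pickle.load(open('t_wrist.pkl','rb')); print(atz(c,(327,352),.2381)); s=state(); print(s['eef_pos'],s['ee_rot'],s['time_s'])
E
```

```text
[0.55874819 0.03251099 0.2381    ]
[0.55798159 0.03274295 0.2063303 ] [-3.14159164e+00  4.02123633e-04  1.58482683e+00] 8.15
```

Call:
{"method": "apply_moves", "body": {"motion": "0 1 -40 0 0 0 -1; 0 1 -80 0 0 0 -1; 0 1 -110 0 0 0 -1; 0 1 -125 0 0 0 -1; 0 1 -135 0 0 0 -1; 0 1 -142 0 0 0 -1; 0 1 -147 0 0 0 -1; 0 1 -147 0 0 0 -1; 0 1 -147 0 0 0 -1"}}

```text
time_s: 9.28
eef_pos: [0.56, 0.0311, 0.0603]
ee_rot: [3.138, 0.004, 1.583]
wrist_force: [1.0, -6.0, -1.3]
grip_width: 0.029
grasp_force: 44.7
```

Call:
{"method": "apply_moves", "body": {"motion": "0 0 0 0 0 0 -0.1; 0 0 0 0 0 0 0.1; 0 0 0 0 0 0 0.1; 0 0 50 0 0 0 0.1; 0 0 110 0 0 0 0.1; 0 0 170 0 0 0 0.1; 0 -60 220 0 0 0 1; 0 -90 225 0 0 0 1; 0 -90 225 0 0 0 1"}}

```text
time_s: 10.4
eef_pos: [0.5584, -0.0598, 0.2858]
ee_rot: [3.139, 0.003, 1.58]
wrist_force: [-0.7, 0.5, 0.5]
grip_width: 0.0852
grasp_force: 0.0
```

```bash
python3 - <<'E'
from h import *
import pickle
c=capture('wrist'); save(c,'w3'); pickle.dump(c,open('w3.pkl','wb'))
P=np.array([.5585,.0338]); print(proj(c,(*P,.09)),state()['eef_pos'],state()['ee_rot'])
E
```

```text
[[325.80253906  96.65022132]] [ 0.55796272 -0.05655005  0.28486331] [3.14049550e+00 4.68620443e-04 1.58349114e+00]
```

View pics/w3.png

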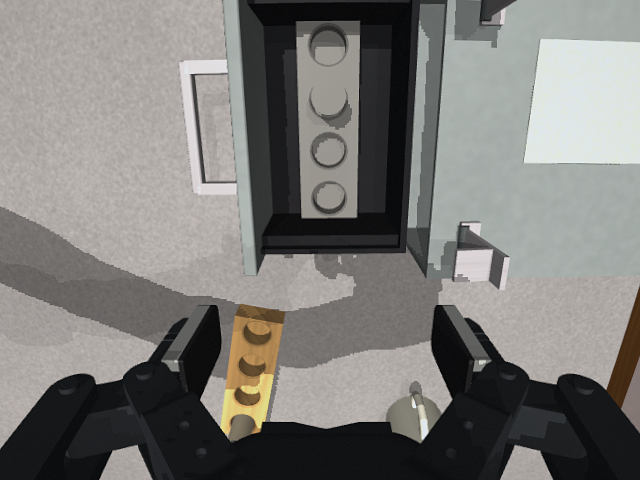

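Tube 1 is seated: its top is at (328,98), and the prediction was (326,97). Hole 0 is at (329,197), hole 1 at (329,150) and hole 3 at (327,46).

```bash
python3 - <<'E'
from h import *
import pickle
c=pickle.load(open('w3.pkl','rb'))
for uv in [(329,197),(329,150),(327,46)]: print(atz(c,uv,.04))
print(atz(c,(328,98),.09))
for uv in [(297,22),(359,21),(301,217),(358,217)]: print(atz(c,uv,.04))
E
```

```text
[ 0.56294561 -0.06551692  0.04      ]
[ 0.56236803 -0.01626355  0.04      ]
[0.5593357  0.08149834 0.04      ]
[0.56039861 0.0327155  0.09      ]
[0.5310083  0.10209542 0.04      ]
[0.58910901 0.10352589 0.04      ]
[ 0.53283962 -0.08790326  0.04      ]
[ 0.59467743 -0.08738205  0.04      ]
```

Call:
{"method": "apply_moves", "body": {"motion": "-20 -60 0 0 0 -0.05 1; -40 -120 0 0 0 -0.1 1; -60 -180 0 0 0 -0.15 1; -85 -240 0 0 0 -0.21 0.6; -105 -300 -30 0 0 -0.21 0.4; -112 -331 -80 0 0 -0.21 0.4; -112 -331 -130 0 0 -0.21 0.4; -112 -331 -130 0 0 -0.21 0.4"}}

```text
time_s: 11.45
eef_pos: [0.4437, -0.3824, 0.15]
ee_rot: [-3.132, -0.006, 1.378]
wrist_force: [0.8, -0.3, 1.6]
grip_width: 0.0597
grasp_force: 0.0
```

Call:
{"method": "apply_moves", "body": {"motion": "0 0 0 0 0 0 0.4; 0 0 0 0 0 0 0.4; 0 0 0 0 0 0 0.4"}}

```text
time_s: 11.82
eef_pos: [0.4473, -0.3861, 0.1562]
ee_rot: [3.138, 0.001, 1.378]
wrist_force: [0.1, 0.7, -0.4]
grip_width: 0.0601
grasp_force: 0.0
```

Call:
{"method": "apply_moves", "body": {"motion": "-1 -3 -50 0 0 0 0.4; -1 -3 -90 0 0 0 0.4; -1 -3 -109 0 0 0 0.4; -1 -3 -109 0 0 0 0.4; -1 -3 -109 0 0 0 0.4; -1 -3 -109 0 0 0 -1; -1 -3 -109 0 0 0 -1; -1 -3 -109 0 0 0 -1; -1 -3 -109 0 0 0 -1"}}

```text
time_s: 12.95
eef_pos: [0.4457, -0.3895, 0.0466]
ee_rot: [3.14, 0.001, 1.377]
wrist_force: [0.2, 0.3, 7.2]
grip_width: 0.029
grasp_force: 39.1
```

Call:
{"method": "apply_moves", "body": {"motion": "0 0 50 0 0 0 -1; 0 0 110 0 0 0 -1; 10 10 150 0 0 0 -1; 20 60 160 0 0 0.05 -1; 40 120 160 0 0 0.1 -1; 60 180 160 0 0 0.15 -1; 80 230 160 0 0 0.21 -1; 105 290 160 0 0 0.21 -1; 115 321 160 0 0 0.21 -1; 115 321 160 0 0 0.21 -1"}}

```text
time_s: 14.2
eef_pos: [0.5607, -0.0631, 0.2052]
ee_rot: [3.141, -0.003, 1.594]
wrist_force: [-0.2, -1.0, -1.6]
grip_width: 0.0286
grasp_force: 41.7
```

Call:
{"method": "apply_moves", "body": {"motion": "0 0 0 0 0 0 -1; 0 0 0 0 0 0 -1; 0 0 0 0 0 0 -1"}}

```text
time_s: 14.58
eef_pos: [0.5597, -0.0694, 0.2053]
ee_rot: [-3.141, 0.001, 1.585]
wrist_force: [0.0, 1.1, -2.7]
grip_width: 0.0288
grasp_force: 41.7
```

```bash
python3 - <<'E'
from h import *
c=capture('wrist'); save(c,'t2'); s=state(); p=s['eef_pos']; z=p[2]+.0318
print(p,s['ee_rot'],proj(c,(p[0],p[1],z)))
im=cv2.cvtColor(c['image'],cv2.COLOR_RGB2GRAY); 
cs=cv2.HoughCircles(cv2.medianBlur(im[300:400,250:400],5),cv2.HOUGH_GRADIENT,1,50,param1=80,param2=12,minRadius=33,maxRadius=46); print(cs)
if cs is not None: u=cs[0][0][:2]+[250,300]; print(u,atz(c,u,z))
cv2.imwrite('pics/t2c.png',cv2.imread('pics/t2.png')[260:420,220:420])
E
```

```text
[ 0.55975893 -0.06904477  0.20533857] [-3.14150046e+00  3.18772943e-04  1.58507155e+00] [[324.78774117 353.85889978]]
[[[75.5 49.5 44.3]]]
[325.5 349.5] [ 0.55998503 -0.06721674  0.23713857]
```

View pics/t2c.png

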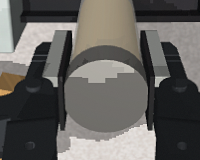

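Call:
{"method": "apply_moves", "body": {"motion": "2 1 -40 0 0 0 -1; 2 1 -80 0 0 0 -1; 2 1 -110 0 0 0 -1; 2 1 -125 0 0 0 -1; 2 1 -135 0 0 0 -1; 2 1 -142 0 0 0 -1; 2 1 -147 0 0 0 -1; 2 1 -147 0 0 0 -1; 2 1 -147 0 0 0 -1"}}

```text
time_s: 15.75
eef_pos: [0.5624, -0.067, 0.0588]
ee_rot: [3.141, 0.0, 1.587]
wrist_force: [0.1, 0.9, -2.0]
grip_width: 0.0287
grasp_force: 41.7
```

Call:
{"method": "apply_moves", "body": {"motion": "0 0 0 0 0 0 -0.1; 0 0 0 0 0 0 0.1; 0 0 0 0 0 0 0.1; 0 0 50 0 0 0 0.1; 0 0 110 0 0 0 0.1; 0 0 170 0 0 0 0.1; 0 10 220 0 0 0 1; 0 20 240 0 0 0 1; 0 20 240 0 0 0 1; 0 20 240 0 0 0 1"}}

```text
time_s: 17.0
eef_pos: [0.5611, -0.0476, 0.297]
ee_rot: [-3.139, 0.001, 1.586]
wrist_force: [0.1, 0.9, 0.6]
grip_width: 0.0853
grasp_force: 0.0
```

```bash
python3 - <<'E'
from h import *
import pickle
c=capture('wrist'); save(c,'w4'); pickle.dump(c,open('w4.pkl','wb'))
for P in [(.5605,.033,.09),(.562,-.0665,.09),(.5615,-.0168,.04),(.5595,.0829,.04)]: print(proj(c,P),end='')
E
```

```text
[[326.71695164 112.91707997]][[326.55811055 219.42989253]][[326.89963771 161.62899365]][[326.56466816  60.3918513 ]]
```

View pics/w4.png

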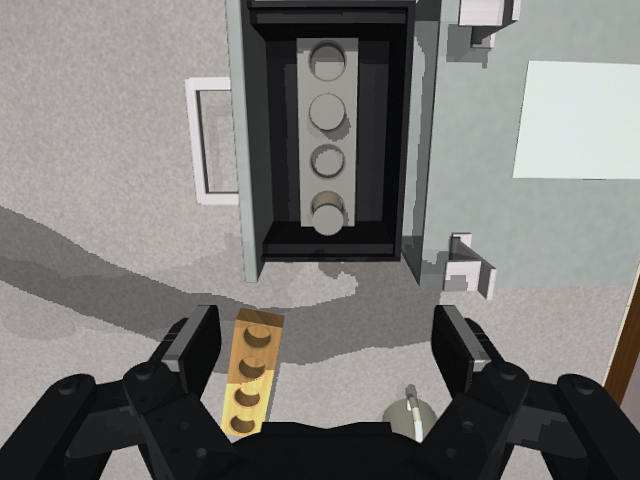

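Call:
{"method": "apply_moves", "body": {"motion": "-15 60 0 0 0 -0.05 1; -30 120 0 0 0 -0.1 1; -45 180 0 0 0 -0.16 1; -60 240 0 0 0 -0.22 1; -80 290 0 0 0 -0.275 1; -100 300 0 0 0 -0.275 1; -100 300 0 0 0 -0.275 1; -100 300 0 0 0 -0.275 1"}}

```text
time_s: 18.05
eef_pos: [0.4631, 0.2506, 0.2979]
ee_rot: [3.141, 0.002, 1.309]
wrist_force: [-0.0, -0.4, 0.3]
grip_width: 0.0857
grasp_force: 0.0
```

```bash
python3 - <<'E'
from h import *
import pickle
c=capture('wrist'); save(c,'w5'); pickle.dump(c,open('w5.pkl','wb'))
print(proj(c,(.46,.305,.026)),state()['eef_pos'],state()['ee_rot'])
E
```

```text
[[309.62344855 140.21619557]] [0.46332362 0.25063954 0.29804783] [3.14075603e+00 1.33195250e-03 1.30797884e+00]
```

View pics/w5.png

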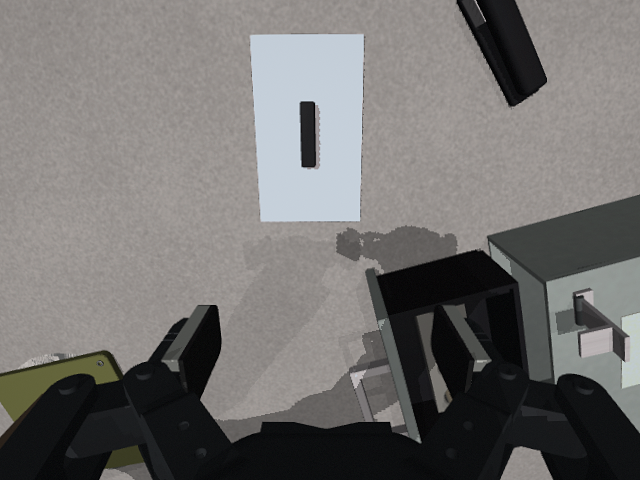

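Both tubes are seated: tops at (327,113) and (328,219), as predicted. The cover's corners are at (250,34), (364,34), (360,221) and (261,221), so it hasn't moved.

```bash
cat > m2.py <<'E'
from h import *
import pickle
from scipy.optimize import least_squares
def fit(obs,p0):
    def X(p,l): c,s=np.cos(p[2]),np.sin(p[2]); return np.array([p[0]+c*l[0]-s*l[1],p[1]+s*l[0]+c*l[1],l[2]])
    r=least_squares(lambda p:np.concatenate([proj(c,X(p,l))[0]-uv for c,uv,l in obs]),p0)
    print(np.round(r.x,4),np.round(r.fun.reshape(-1,2),1).tolist()); return r.x
if __name__=='__main__':
    c=pickle.load(open('w5.pkl','rb'))
    fit([(c,(250,34),(-.061,.104,.005)),(c,(364,34),(.061,.104,.005)),(c,(360.5,221.5),(.061,-.104,.005)),(c,(260.5,221.5),(-.061,-.104,.005))],[.46,.3,-.26])
    print('grip',atz(c,(308,134.5),.026))
    c=pickle.load(open('w4.pkl','rb'))
    fit([(c,(327,62.5),(0,.075,.04)),(c,(328,161),(0,-.025,.04)),(c,(297.5,38.5),(-.03,.096,.04)),(c,(358.5,38.5),(.03,.096,.04)),(c,(355,227),(.03,-.096,.04)),(c,(301,226.5),(-.03,-.096,.04)),(c,(327.5,112.5),(0,.025,.09)),(c,(328,219.5),(0,-.075,.09))],[.56,.01,.02])
E
python3 m2.py
```

```text
[ 0.4597  0.3107 -0.258 ] [[-0.3, 0.2], [0.7, -0.6], [-0.3, 0.1], [-0.1, 0.5]]
grip [0.4599438 0.3112789 0.026    ]
[0.562  0.0073 0.0187] [[0.7, -1.5], [-0.2, 1.4], [-0.6, -0.4], [-0.1, -0.6], [-0.4, -0.9], [0.2, -0.3], [0.4, 1.2], [-0.0, 1.1]]
```

Call:
{"method": "apply_moves", "body": {"motion": "-3 40 -50 0 0 0.005 0.3; -4 60 -110 0 0 0.005 0; -4 60 -170 0 0 0.005 0; -4 60 -230 0 0 0.005 0; -4 60 -270 0 0 0.005 0; -4 60 -282 0 0 0.005 0; -4 60 -288 0 0 0.005 0; -4 60 -288 0 0 0.005 0; -4 60 -288 0 0 0.005 0", "grip_force": 60}}

```text
time_s: 19.23
eef_pos: [0.459, 0.3135, 0.0117]
ee_rot: [3.14, -0.002, 1.317]
wrist_force: [0.2, -0.1, -0.6]
grip_width: 0.0423
grasp_force: 0.0
```

Call:
{"method": "apply_moves", "body": {"motion": "0 -2 -2 0 0 0 0; 0 -2 -2 0 0 0 -1; 0 -2 -2 0 0 0 -1; 0 -2 -2 0 0 0 -1; 0 -2 -2 0 0 0 -1; 0 -2 30 0 0 0 -1; 0 -2 100 0 0 0 -1; 0 -2 160 0 0 0 -1; 0 -2 190 0 0 0 -1; 0 -2 190 0 0 0 -1"}}

```text
time_s: 20.48
eef_pos: [0.4592, 0.312, 0.2026]
ee_rot: [3.138, -0.004, 1.317]
wrist_force: [0.2, 0.2, -4.0]
grip_width: 0.0144
grasp_force: 59.8
```

Call:
{"method": "apply_moves", "body": {"motion": "15 -60 0 0 0 0.05 -1; 35 -120 0 0 0 0.1 -1; 55 -180 0 0 0 0.16 -1; 75 -240 0 0 0 0.22 -1; 90 -290 0 0 0 0.275 -1; 101 -303 0 0 0 0.275 -1; 101 -303 0 0 0 0.275 -1; 101 -303 0 0 0 0.275 -1; 101 -303 0 0 0 0.275 -1"}}

```text
time_s: 21.6
eef_pos: [0.5582, 0.0104, 0.2]
ee_rot: [-3.141, -0.001, 1.595]
wrist_force: [-0.1, 0.6, -2.4]
grip_width: 0.0144
grasp_force: 59.6
```

```bash
python3 - <<'E'
from h import *
import pickle
c=capture('wrist'); save(c,'w6'); pickle.dump(c,open('w6.pkl','wb'))
d=capture('scene'); save(d,'s6'); pickle.dump(d,open('s6.pkl','wb'))
s=state();p=s['eef_pos'];print(p,s['ee_rot'],s['grip_width'])
o=np.zeros((480,800,3),np.uint8); o[:360,:480]=cv2.resize(cv2.imread('pics/w6.png'),(480,360)); o[:320,480:]=cv2.resize(cv2.imread('pics/s6.png')[160:320,220:380],(320,320)); cv2.imwrite('pics/m6.png',o[:360])
E
```

```text
[0.55858203 0.00953233 0.20029539] [-3.14126459e+00 -4.39434894e-04  1.59424875e+00] 0.014744056588844971
```

View pics/m6.png

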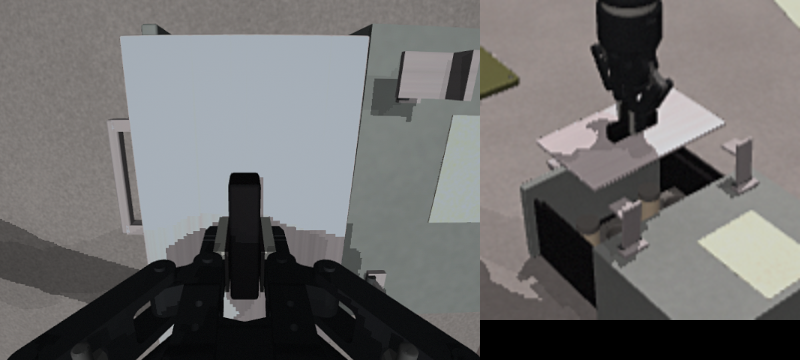

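```bash
python3 - <<'E'
from h import *
from m2 import fit
import pickle
c=pickle.load(open('w6.pkl','rb'))
z=.1956
a=atz(c,(160,48.5),z);b=atz(c,(492,49.5),z);print(a,b,np.linalg.norm(a-b),'yaw',np.arctan2(*(b-a)[1::-1]))
fit([(c,(160,48.5),(-.061,.104,z)),(c,(492,49.5),(.061,.104,z))],[.56,.01,.02])
g=[atz(c,(u/.75,v/.75),z+.021) for u,v in [(231,175),(260,175)]];print(g)
E
```

```text
[0.49567886 0.11288539 0.1956    ] [0.61666793 0.11552025 0.1956    ] 0.1210177586769843 yaw 0.021774222039363317
[0.5584 0.0102 0.0218] [[-1.3, 0.1], [1.3, 0.1]]
[array([0.55138661, 0.05022357, 0.2166    ]), array([0.56516671, 0.05057195, 0.2166    ])]
```

Call:
{"method": "apply_moves", "body": {"motion": "3 -2.5 0 0 0 -0.003 -1; 3 -2.5 0 0 0 -0.003 -1; 3 -2.5 -30 0 0 -0.003 -1; 3 -2.5 -55 0 0 -0.003 -1; 3 -2.5 -70 0 0 -0.003 -1; 3 -2.5 -80 0 0 -0.003 -1; 3 -2.5 -86 0 0 -0.003 -1; 3 -2.5 -86 0 0 -0.003 -1; 3 -2.5 -86 0 0 -0.003 -1"}}

```text
time_s: 22.82
eef_pos: [0.5625, 0.0056, 0.1149]
ee_rot: [3.14, -0.0, 1.589]
wrist_force: [0.4, 1.0, -3.4]
grip_width: 0.0146
grasp_force: 59.6
```

Call:
{"method": "apply_moves", "body": {"motion": "0 0 -4 0 0 0 -1; 0 0 -7 0 0 0 -1; 0 0 -9 0 0 0 -1; 0 0 -9 0 0 0 -1; 0 0 -9 0 0 0 -1"}}

```text
time_s: 23.45
eef_pos: [0.5621, 0.0055, 0.1053]
ee_rot: [3.141, -0.0, 1.589]
wrist_force: [0.1, -0.2, -3.5]
grip_width: 0.0147
grasp_force: 59.6
```

Call:
{"method": "apply_moves", "body": {"motion": "0 0 -2 0 0 0 -1; 0 0 -2 0 0 0 -1; 0 0 -2 0 0 0 -1"}}

```text
time_s: 23.82
eef_pos: [0.562, 0.0055, 0.1033]
ee_rot: [3.142, -0.0, 1.589]
wrist_force: [-0.4, 0.5, -3.1]
grip_width: 0.0143
grasp_force: 59.7
```

Call:
{"method": "apply_moves", "body": {"motion": "0 0 -1 0 0 0 -0.9; 0 0 -1 0 0 0 -0.4; 0 0 -1 0 0 0 0; 0 0 -1 0 0 0 0; 0 0 30 0 0 0 0; 0 0 80 0 0 0 0; 0 -30 140 0 0 0 0; 0 -80 180 0 0 0 1; 0 -80 180 0 0 0 1; 0 -80 180 0 0 0 1"}}

```text
time_s: 25.08
eef_pos: [0.5617, -0.0744, 0.2831]
ee_rot: [-3.141, -0.0, 1.588]
wrist_force: [0.2, -0.2, -0.6]
grip_width: 0.0853
grasp_force: 0.0
```

```bash
python3 - <<'E'
from h import *
import pickle
c=capture('wrist'); save(c,'w7'); pickle.dump(c,open('w7.pkl','wb'))
s=state();print(s['eef_pos'],s['ee_rot'])
R=np.array([.562,.0065]);
for l in [(-.061,.104),(.061,.104),(.061,-.104),(-.061,-.104)]: print(proj(c,(*(R+np.array([l[0]-.02*l[1],l[1]+.02*l[0]])),.099)))
E
```

```text
[ 0.56136663 -0.07320568  0.28245328] [-3.13998638e+00 -1.23941409e-03  1.59008672e+00]
[[247.77909194 -26.72887594]]
[[406.58793853 -27.1592771 ]]
[[393.4917106  230.73687949]]
[[261.51155694 231.02797658]]
```

View pics/w7.png

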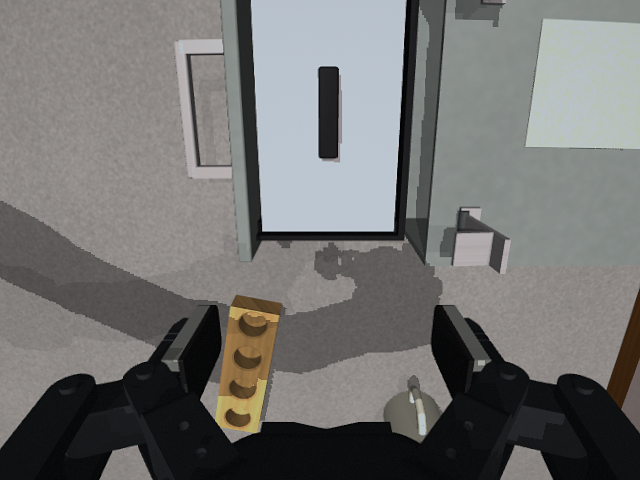

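Call:
{"method": "apply_moves", "body": {"motion": "-40 40 0 0 0 0 -0.2; -90 70 0 0 0 0 -0.2; -115 79 -30 0 0 0 -0.2; -115 79 -80 0 0 0 -0.2; -115 79 -80 0 0 0 -0.2; -115 79 -80 0 0 0 -0.2", "grip_force": 40}}

```text
time_s: 25.88
eef_pos: [0.4476, 0.0054, 0.2038]
ee_rot: [3.141, -0.001, 1.59]
wrist_force: [0.2, 0.4, 0.9]
grip_width: 0.0344
grasp_force: 0.0
```

Call:
{"method": "apply_moves", "body": {"motion": "-1 0 -50 0 0 0 -0.2; -1 0 -95 0 0 0 -0.2; -1 0 -117 0 0 0 -0.2; -1 0 -117 0 0 0 -0.2; -1 0 -117 0 0 0 -1; -1 0 -117 0 0 0 -1; -1 0 -117 0 0 0 -1; -1 0 -117 0 0 0 -1"}}

```text
time_s: 26.88
eef_pos: [0.4468, 0.0047, 0.0873]
ee_rot: [3.139, -0.0, 1.589]
wrist_force: [-0.9, 0.2, 6.4]
grip_width: 0.0087
grasp_force: 40.8
```

Call:
{"method": "apply_moves", "body": {"motion": "10 0 0 0 0 0 -1; 25 0 0 0 0 0 -1; 45 1 0 0 0 0 -1; 65 1 0 0 0 0 -1; 85 1 0 0 0 0 -1; 105 2 0 0 0 0 -1; 122 2 0 0 0 0 -1; 135 2 0 0 0 0 -1; 143 3 0 0 0 0 -1; 146 3 0 0 0 0 -1"}}

```text
time_s: 28.12
eef_pos: [0.5925, 0.0072, 0.0874]
ee_rot: [3.141, 0.0, 1.588]
wrist_force: [-5.4, 0.0, 11.1]
grip_width: 0.0091
grasp_force: 41.3
```

Call:
{"method": "apply_moves", "body": {"motion": "3 0 0 0 0 0 -1; 5 0 0 0 0 0 -1; 5 0 0 0 0 0 -1; 5 0 0 0 0 0 -1"}}

```text
time_s: 28.62
eef_pos: [0.5924, 0.0072, 0.0874]
ee_rot: [-3.133, 0.001, 1.589]
wrist_force: [-11.4, -0.2, 14.7]
grip_width: 0.0088
grasp_force: 41.9
```

Call:
{"method": "apply_moves", "body": {"motion": "-5 0 0 0 0 0 -0.6; -5 0 0 0 0 0 -0.3; -5 0 0 0 0 0 -0.3; -5 0 50 0 0 0 -0.3; -5 0 110 0 0 0 -0.5; 0 20 170 0 0 0 -1; 40 50 190 0 0 0 -1; 90 80 190 0 0 0 -1; 123 92 190 0 0 0 -1; 123 92 190 0 0 0 -1"}}

```text
time_s: 29.88
eef_pos: [0.7214, 0.1012, 0.2748]
ee_rot: [3.141, -0.001, 1.59]
wrist_force: [-0.4, -1.0, -0.5]
grip_width: -0.0001
grasp_force: 0.0
```

```bash
python3 - <<'E'
from h import *
s=state();print(s['eef_pos'],s['ee_rot'],s['grip_width'])
d=capture('side'); e=capture('scene'); save(d,'d8'); save(e,'s8')
for P in [(.671,.0996,.141),(.674,-.0804,.141),(.671,.0996,.203),(.674,-.0804,.203),(.72,.1,.18)]: print(proj(d,P),proj(e,P))
o=np.zeros((400,800,3),np.uint8); o[:,:400]=cv2.resize(cv2.imread('pics/d8.png')[180:320,280:420],(400,400)); o[:,400:]=cv2.resize(cv2.imread('pics/s8.png')[180:320,260:400],(400,400)); cv2.imwrite('pics/m8.png',o)
E
```

```text
[0.72140596 0.10123328 0.27484814] [ 3.14132883e+00 -1.08951613e-03  1.59012113e+00] -0.00014693910958373535
[[319.32452065 219.57906578]] [[350.88561177 250.97272561]]
[[350.46633019 257.08199605]] [[294.61543371 282.03716523]]
[[320.02366838 201.52937813]] [[352.36992605 231.32500358]]
[[352.1734903  238.39549858]] [[293.99286635 261.75726287]]
[[335.29579069 204.30466969]] [[365.70283029 248.44085483]]
```

View pics/m8.png

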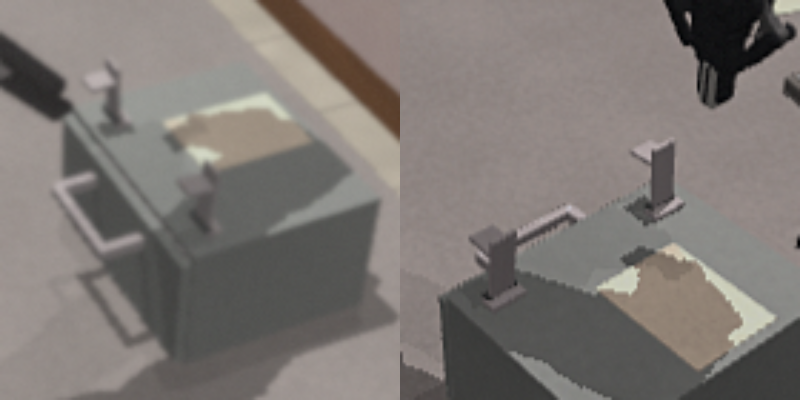

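Call:
{"method": "apply_moves", "body": {"motion": "0 -1 -50 0 0 0 -1; 0 -1 -100 0 0 0 -1; -20 -1 -100 0 0 0 -1; -40 -1 -100 0 0 0 -1; -60 -1 -100 0 0 0 -1; -80 -1 -98 0 0 0 -1; -95 -1 -98 0 0 0 -1; -95 -1 -98 0 0 0 -1"}}

```text
time_s: 30.98
eef_pos: [0.6234, 0.0975, 0.1791]
ee_rot: [-3.141, 0.001, 1.589]
wrist_force: [-0.8, 0.1, 1.0]
grip_width: 0.0
grasp_force: 0.4
```

Call:
{"method": "apply_moves", "body": {"motion": "0 0 -10 0 0 0 -1; 0 0 -20 0 0 0 -1; 0 0 -26 0 0 0 -1; 0 0 -31 0 0 0 -1; 0 0 -34 0 0 0 -1; 0 0 -34 0 0 0 -1"}}

```text
time_s: 31.72
eef_pos: [0.6248, 0.0985, 0.1451]
ee_rot: [-3.141, 0.0, 1.589]
wrist_force: [-3.2, -0.9, 5.9]
grip_width: 0.0003
grasp_force: 3.1
```

Call:
{"method": "apply_moves", "body": {"motion": "0 0 -3 0 0 0 -1; 0 0 -3 0 0 0 -1; 0 0 -3 0 0 0 -1"}}

```text
time_s: 32.1
eef_pos: [0.6249, 0.0985, 0.1447]
ee_rot: [3.141, 0.001, 1.588]
wrist_force: [-9.7, -1.2, 22.5]
grip_width: -0.0002
grasp_force: 11.3
```

Call:
{"method": "apply_moves", "body": {"motion": "0 0 50 0 0 0 -1; 0 0 100 0 0 0 -1; 30 -40 130 0 0 0 -1; 70 -85 130 0 0 0 -1; 97 -135 130 0 0 0 -1; 99 -178 130 0 0 0 -1; 99 -178 80 0 0 0 -1; 99 -178 32 0 0 0 -1; 99 -178 32 0 0 0 -1; 99 -178 32 0 0 0 -1"}}

```text
time_s: 33.35
eef_pos: [0.7255, -0.0793, 0.1753]
ee_rot: [3.138, -0.0, 1.589]
wrist_force: [0.4, 0.1, 0.5]
grip_width: 0.0002
grasp_force: 0.0
```

Call:
{"method": "apply_moves", "body": {"motion": "-20 0 0 0 0 0 -1; -40 0 0 0 0 0 -1; -60 0 0 0 0 0 -1; -80 0 2 0 0 0 -1; -95 0 2 0 0 0 -1; -95 0 2 0 0 0 -1; -95 0 -10 0 0 0 -1; -95 0 -20 0 0 0 -1; -95 0 -28 0 0 0 -1; -95 0 -32 0 0 0 -1"}}

```text
time_s: 34.6
eef_pos: [0.629, -0.0794, 0.1442]
ee_rot: [-3.141, 0.001, 1.588]
wrist_force: [-13.5, 0.7, 44.4]
grip_width: -0.0
grasp_force: 21.9
```

Call:
{"method": "apply_moves", "body": {"motion": "0 0 -2 0 0 0 -1; 0 0 -2 0 0 0 -1; 0 0 -2 0 0 0 -1"}}

```text
time_s: 34.98
eef_pos: [0.629, -0.0794, 0.1443]
ee_rot: [3.14, 0.001, 1.588]
wrist_force: [-12.7, 0.5, 37.7]
grip_width: 0.0001
grasp_force: 19.0
```

Back away and check.

Call:
{"method": "apply_moves", "body": {"motion": "0 0 50 0 0 0 -1; 0 0 110 0 0 0 -1; 0 30 160 0 0 0 -1; -60 60 170 0 0 0 -1; -120 80 170 0 0 0 -1; -120 80 170 0 0 0 -1; -120 80 170 0 0 0 -1; -120 80 170 0 0 0 -1"}}

```text
time_s: 35.98
eef_pos: [0.511, -0.0, 0.3092]
ee_rot: [3.14, -0.0, 1.587]
wrist_force: [-0.2, -0.4, -0.3]
grip_width: -0.0001
grasp_force: 0.0
```

```bash
python3 - <<'E'
from h import *
c=capture('wrist');d=capture('side'); e=capture('scene'); save(d,'d9'); save(e,'s9'); save(c,'w9')
for P in [(.609,.0985,.145),(.612,-.0815,.145),(.5925,.007,.106)]: print(proj(c,P),proj(e,P))
o=np.zeros((400,800,3),np.uint8); o[:360,:480]=cv2.resize(cv2.imread('pics/w9.png'),(480,360)); o[:320,480:]=cv2.resize(cv2.imread('pics/s9.png')[200:340,260:400],(320,320)); cv2.imwrite('pics/m9.png',o)
E
```

```text
[[452.52457799  92.2197755 ]] [[334.60349967 238.19432738]]
[[432.37092153 298.91652681]] [[278.731014   267.10814046]]
[[410.8795708  195.83531785]] [[303.14012782 260.47632386]]
```

View pics/m9.png

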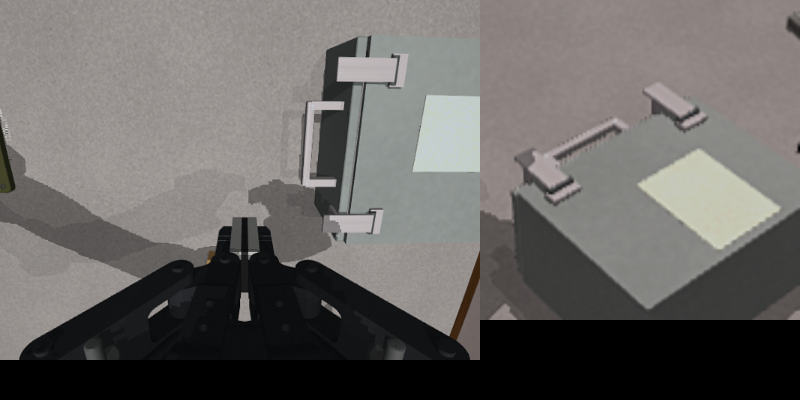

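The drawer is shut. Both straps lie flat over the panel (wrist-camera tips near (450,92) and (433,297)), and nothing is touching them.

```bash
python3 -c "
from plant import close_job; print(close_job())"
```

```text
the job is handed in; nothing more can be done
None
```

I handed the job in after 36 s of robot time: both coin tubes seated in the rack, the cover on its ledges, the drawer shut and both straps down. The camera checks looked right at each stage, but the hand-in gave no verdict.

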